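# Emboss a tile blank in the treadle press

### The job

Take the plain terracotta tile blank out of the wooden rack, where it stands on edge, and lay it flat in the bed of the blue press, between the side guides and right up against the back stop. Then push the press's spring pedal all the way down to its stop with the gripper, hold it there for about a second, and let it come back up, leaving the blank lying in the bed. Leave the other two tiles, the beaker, the cup and the jar where they stand.

Things in the scene. Friction and masses are not known exactly. Their poses are not given: they have to be found in the camera images.
- blank: plain unglazed terracotta (orange-brown) tile blank, a slab 130 x 56 x 16 mm, 0.2 kg, loose. Origin at its centre; x along the 130 mm length, y through the 16 mm thickness, z along the 56 mm width. It starts standing on a long edge in one of the rack's three slots (z up); lying flat its y is vertical. Both faces and both ends are alike
- white_tile: white glazed tile, loose, same size and axes as the blank, standing in another slot of the rack; stays there
- blue_tile: blue glazed tile, loose, same size and axes as the blank, standing in another slot of the rack; stays there
- tile_rack: low fixed wooden rack, 106 mm (x) by 180 mm (y), 34 mm high; origin at the centre of its underside. Two 16 mm comb rails at x = -45 and +45 mm hold three slots at y = -55, 0, +55 mm, 18 mm wide, floor 12 mm up; tiles stand in them along x with their top edge at z = 68 mm. Between the rails the slots are open at the sides
- press: fixed bench press; grey base plate x -160 to +120, y -105 to +105 mm, 8 mm thick; origin at the plate's underside, x the way the blank goes in, z up. Bed on the left (centre line y = +45 mm), pedal on the right (y = -60 mm). Blue head and column over the back of the bed: x +19 to +119, y +10 to +80 mm, to z = 196 mm. Pedal hinge cheeks: x +33 to +67, y -82 to -38 mm, to z = 58 mm
- bed (a point): point on the bed's top face (z = 40 mm) under the centre of the blank when fully home; axes as the press. Back stop face 65 mm away in +x, 20 mm high. Side guides 61 mm apart, 14 mm high, x = +9 to +65 mm; mouths flare to 74 mm at x = -5 mm. Nearer, to x = -66 mm, the bed is a bare nose 44 mm wide, so the blank overhangs it 6 mm each side. Head from x = +15 mm, 91 mm above the bed
- ram_face (a point): centre of the underside of the brass ram plate (46 mm in x by 50 mm in y) hanging from the press head over the bed; 46 mm above the bed when the pedal is up, 17 mm when it is fully down
- pedal_pad (a point): centre of the top of the pedal's black rubber tread, 71 mm (x) by 48 mm (y); the hinge axis lies 160 mm from it in +x of the press. Its height is about 79 mm with the pedal up and 34 mm at the stop
- pedal (a joint): pedal angle in rad: 0 up (at rest), 0.28 fully down on its stop; needs about 3 N at the tread to start and 10 N at the stop, springs back when let go
- beaker: green beaker, 72 mm across, 78 mm high, open top, loose bystander; origin at the centre of its underside
- cup: speckled off-white slip cup, 71 mm across, 84 mm high, loose bystander; origin at the centre of its underside
- jar: white glaze jar with an orange-brown lid, 66 mm across, 87 mm high, loose bystander; origin at the centre of its underside
Not all that is in view belongs to the job. There is more than one size of the blank; the job needs the larger.

How it is judged:
By the outcome, as a careful person would: the job done as asked, in the order asked, and still so for the second after the job is handed in, with the robot touching nothing.
It also fails if it takes over 69 s, if anything falls off the work surface, if the arm or the gripper's body presses on something with over 40 N, if the wrist force passes 120 N, or if a joint passes its speed limit or range.

### The arm

A 6-joint arm with a two-finger parallel gripper is mounted at the origin on the work surface; the furniture and walls round the work are solid. World frame = base frame: x ahead of the robot, y to its left, z up, the work surface at z = 0. Lengths are in m, angles in degrees, forces in N, time in s.
With the tool pointing down it reaches from about 0.375 to 0.9 m from the base axis. Payload 3.1 kg.
Tool frame: the origin (TCP) lies at the very end of the fingers, on their centre line; the grasp point (between the pads) lies 19 mm behind it; z points along the fingers, y is the direction in which the jaws open and shut (so a half turn about z gives the same grasp; the last joint's range is limited). The gripper opens to 87 mm and grips with 3 to 60 N. Pads are 19 mm wide; open, the fingers measure 117 mm over their backs; the gripper's body (75 mm by 190 mm) begins 51 mm behind the grasp point.
Start: joints at [55.777, 30.224, 82.088, -0, 67.689, -10.227], TCP at [0.254, 0.571, 0.223] pointing down, gripper open.
Joint ranges: [-176.69, 176.69], [-43.24, 126.21], [12.49, 139.97], [-82, 262], [0, 151.66], [-163.58, 163.58]. Speed limits (degrees/s): [159.86, 159.86, 180, 180, 180, 180].

### API

Orientations are given as a 3x3 rotation matrix whose columns are the frame's x, y, z axes.
In Python, from rig import readout, capture, camera_model, bot, spot_in, regions_of gives the robot as it stands.
- The arm moves only by the tool send_rows, never from a script. Its argument "moves" is a list that holds one entry, the list of rows, each a list of 7 numbers: the turn, a rotation vector about the tool's x, y, z in degrees, then the shift along the tool's x, y, z in cm, then the opening, from -1 (shut) to 1 (fully open). A call has exactly 5 rows; each row shifts and turns the commanded pose from where the row before left it, along the tool's axes as they then stand; what a row does not reach is not made up. A row lasts 1/10 s, in which the tool goes at most 50 mm and 8.59 degrees, less where a joint would pass 70% of its speed; a pose out of reach is approached as far as the arm can. A call with a gripper value outside its range is refused whole. The fingers move at their own pace and stop on an object; the grip force is fixed at half the most. Time passes only in rows, so rows that do not move let the fingers close, or fill a call up. It gives the time, the measured TCP pose, the force and the opening at its end, in the units of the state.
- readout.read_state(): the state, without advancing time (a new reading comes with each control period).
- capture(name): name is "side" or "top" or "wrist"; returns the picture (384x512x3 uint8, blue, green, red); there is no depth.
- camera_model(name): a dict with "camera_matrix" (3x3 intrinsics, pixels), "pose" (4x4, takes a point from camera to world coordinates). Camera axes: x right, y up, looking along -z (the intrinsics and any distortion apply to the point x, -y, -z); pixel columns grow to the right and rows downward; lengths in m; the calibration is good to about 2 mm. A picture is of the moment at which its call begins: read the wrist's pose just before it. camera_model takes no time and is no camera call; for the wrist camera it gives the pose at the moment of the call.
- bot.hand_in(): hands the job in, once; it reports no verdict.
Trained networks look in the newest picture that a camera, given by its name, has taken for a name from the list of things; names that differ only in an ending like _2 or _b are one class to them, and where a whole thing is asked for, a point or a joint stands for the part that bears it (a point fixed in the world has none). Each returns a list of dicts, best first, with "p" (0 to 1); they miss things now and then, are a little off and sometimes report something else, mostly with a low value. They report only what shows in the picture. A call takes as long as a camera call. They do not tell look-alikes from the thing itself.
- spot_in(camera, thing): "location" ([x, y, z] in m, in world coordinates, good to about 4 mm: the middle of the surface that is visible of it).
- regions_of(camera, thing): "mask" (384x512 bool, what is visible of it).
The state is a dict: "time_s": time; "joint_positions": joint angles; "qvel": joint speeds; "tau": joint torques, N m; "position": TCP position; "tcp_rot": TCP orientation; "force": force on the tool from outside, world axes, zero at the start; "moment": the same for the moment, N m; "opening": opening from 0.0 (shut) to 1.0 (fully open).
Only numpy, scipy, OpenCV 4.12 (cv2) and the standard library are available. Lean on these libraries where they do the work, as an engineer would, in place of code of your own. Each camera call takes 0.05 s, during which the arm holds its last target. There are 200 camera calls.

## Working session

There is one attempt and no reset: what is moved stays moved. The work goes in short steps, Python scripts to look and compute and a tool call to move; the robot and the scene stay as the last step left them, time stands still between calls to the robot, and variables do not carry over. Pictures are saved under pics/ and viewed, about 8 in all and at most 12, crops included, and the job is handed in when it is done.

Besides the shell and the picture viewer there is one more tool, called as name([rows], argument=value, ...), one row to a line, values as JSON. send_rows: Moves the arm, as the interface text tells. Its arguments: {"type":"object","properties":{"moves":{"type":"array","items":{"type":"array","items":{"type":"array","items":{"type":"number"}}}}},"required":["moves"]}

```bash
mkdir -p pics; ls; python3 - <<'E'
from rig import readout, capture, camera_model, spot_in
import cv2, numpy as np
np.set_printoptions(precision=3,suppress=True)
s=readout.read_state(); print(s['time_s'],s['position'],s['tcp_rot'],s['opening'])
ims=[]
for c in ['side','top']:
    im=capture(c); cv2.imwrite(f'pics/{c}0.png',im); ims.append(im)
    m=camera_model(c); print(c,m['camera_matrix'],m['pose'],[k for k in m])
    for t in ['blank','white_tile','blue_tile','tile_rack','press','bed','ram_face','pedal_pad','beaker','cup','jar']:
        print(t,[(np.round(d['location'],3).tolist(),round(d['p'],2)) for d in spot_in(c,t)])
cv2.imwrite('pics/a.png',cv2.resize(ims[0],(800,600)));cv2.imwrite('pics/b.png',cv2.resize(ims[1],(800,600)))
E
```

```text
pics
0.0 [0.254 0.57  0.222] [[-0.914  0.407 -0.001]
 [ 0.407  0.914 -0.002]
 [ 0.    -0.002 -1.   ]] 0.999559723566314
side [[486.548   0.    254.197]
 [  0.    486.548 191.836]
 [  0.      0.      1.   ]] [[-0.952  0.119 -0.282  0.124]
 [-0.306 -0.379  0.873  1.034]
 [-0.003  0.918  0.397  0.566]
 [ 0.     0.     0.     1.   ]] ['camera_matrix', 'pose']
blank [([0.686, -0.293, 0.028], 0.65), ([0.577, 0.249, 0.086], 0.47)]
white_tile [([0.584, -0.218, 0.05], 0.57)]
blue_tile [([0.532, 0.114, 0.057], 0.56)]
tile_rack [([0.654, -0.052, 0.056], 0.59), ([0.595, -0.204, 0.023], 0.42)]
press [([0.577, 0.246, 0.088], 0.86), ([0.301, -0.234, 0.058], 0.43)]
bed [([0.575, 0.247, 0.088], 0.81), ([0.535, 0.111, 0.056], 0.67)]
ram_face [([0.564, 0.225, 0.101], 0.65)]
pedal_pad [([0.533, 0.112, 0.058], 0.6)]
beaker [([0.305, -0.238, 0.064], 0.72)]
cup []
jar []
top [[395.702   0.    258.613]
 [  0.    395.702 188.82 ]
 [  0.      0.      1.   ]] [[-0.022  0.989 -0.145  0.337]
 [-1.    -0.025 -0.018 -0.082]
 [-0.021  0.144  0.989  1.104]
 [ 0.     0.     0.     1.   ]] ['camera_matrix', 'pose']
blank [([0.532, -0.261, 0.067], 0.8), ([0.47, 0.096, 0.071], 0.37)]
white_tile [([0.556, -0.21, 0.07], 0.9)]
blue_tile [([0.518, -0.312, 0.068], 0.55), ([0.366, -0.039, 0.084], 0.23)]
tile_rack [([0.54, -0.261, 0.035], 0.65)]
press [([0.537, 0.177, 0.014], 0.76)]
bed [([0.536, 0.174, 0.008], 0.95), ([0.515, -0.31, 0.069], 0.44)]
ram_face []
pedal_pad [([0.559, -0.21, 0.071], 0.65), ([0.472, 0.097, 0.071], 0.58), ([0.517, -0.314, 0.066], 0.4)]
beaker [([0.306, -0.264, 0.019], 0.58)]
cup [([0.686, -0.067, 0.037], 0.98)]
jar [([0.366, -0.037, 0.083], 0.8)]
```

View pics/a.png

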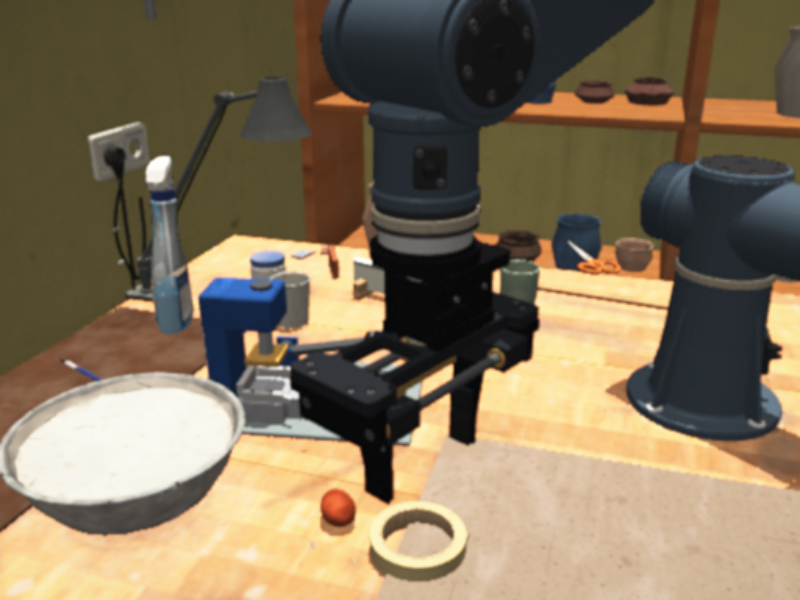

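View pics/b.png

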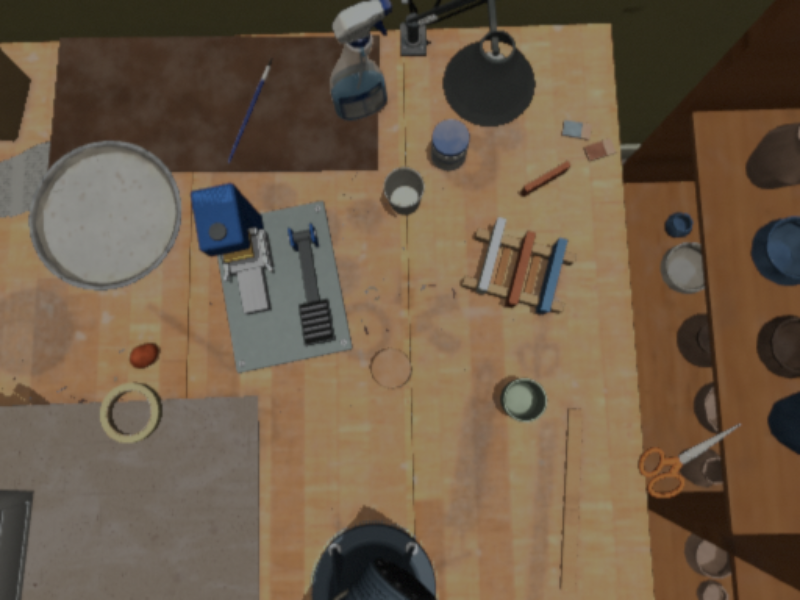

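Top view: rack at about (525,270) with white (492,255), terracotta (521,268) and blue (552,275). The other brown things are a small chip (598,150), a stick (546,178) and the jar lid (390,368). Only the rack one fits "stands on edge in the rack, 130 mm". The press plate's corners are near (325,203), (351,348) and (240,370), with the pedal tread at (315,322) and the bed nose at (253,292). I'll enlarge both.

```bash
cat > h.py <<'E'
import numpy as np, cv2
from rig import readout, capture, camera_model, bot, spot_in, regions_of
np.set_printoptions(precision=4,suppress=True)
def ray(m,uv):
    K=m['camera_matrix'];P=m['pose'];d=np.linalg.inv(K)@[uv[0],uv[1],1]
    return P[:3,3],P[:3,:3]@(d*[1,-1,-1])
def onz(m,uv,z):
    o,d=ray(m,uv); return o+d*(z-o[2])/d[2]
def proj(m,p):
    c=np.linalg.inv(m['pose'])@np.append(p,1); q=m['camera_matrix']@(c[:3]*[1,-1,-1]); return q[:2]/q[2]
E
python3 - <<'E'
from h import *
im=cv2.imread('pics/top0.png')
a=im[120:245,110:240];b=im[125:215,285:380]
a=cv2.resize(a,(416,400),interpolation=cv2.INTER_CUBIC)   # 3.2x
b=cv2.resize(b,(380,360),interpolation=cv2.INTER_CUBIC)   # 4x
o=np.zeros((400,800,3),np.uint8);o[:,:416]=a;o[:360,420:]=b
cv2.imwrite('pics/c.png',o)
# blank mask top
m=camera_model('top')
hsv=cv2.cvtColor(im,cv2.COLOR_BGR2HSV)
from rig import regions_of
capture('top')
for t in ['blank','white_tile','blue_tile','pedal_pad']:
    for r in regions_of('top',t)[:2]:
        mk=r['mask'].astype(np.uint8); ys,xs=np.nonzero(mk)
        rc=cv2.minAreaRect(np.c_[xs,ys].astype(np.float32)); bx=cv2.boxPoints(rc)
        w=np.array([onz(m,p,0.068) for p in bx])
        print(t,round(r['p'],2),rc,len(xs),'ctr',onz(m,rc[0],.068)); print(w[:,:2].tolist())
E
```

```text
blank 0.62 ((332.4450988769531, 171.6141357421875), (7.823823928833008, 49.5012092590332), 14.38139533996582) 353 ctr [ 0.5293 -0.2606  0.068 ]
[[0.4684480513800161, -0.23159693079447627], [0.5970058881774288, -0.27021883302809524], [0.5911279628994117, -0.29013721099602086], [0.46281306295884095, -0.2512223294671918]]
blank 0.6 ((348.5923156738281, 113.66155242919922), (5.9536662101745605, 34.605690002441406), 60.2551155090332) 193 ctr [ 0.6877 -0.3119  0.068 ]
[[0.6721199956276589, -0.26661998508801343], [0.7181305009604522, -0.3502875792877539], [0.7032792709875539, -0.35738528554589893], [0.6574366986647546, -0.2738597396281791]]
white_tile 0.59 ((313.6951599121094, 162.91793823242188), (6.722172260284424, 50.50913619995117), 15.068489074707031) 322 ctr [ 0.5541 -0.212   0.068 ]
[[0.49145219505942594, -0.1835292178270952], [0.6231454906531253, -0.223817723927242], [0.6178329068348523, -0.24098941026113468], [0.4863616657090969, -0.20044545868457553]]
blue_tile 0.65 ((352.3823547363281, 175.97059631347656), (8.48874568939209, 49.71980285644531), 14.03624439239502) 400 ctr [ 0.5162 -0.3126  0.068 ]
[[0.4554351033010372, -0.2826744705207879], [0.584216018558207, -0.32148368553113715], [0.5780057977258621, -0.34301466618588033], [0.449483678410907, -0.3038868366584224]]
pedal_pad 0.56 ((199.392333984375, 183.1384735107422), (73.30451965332031, 20.34169578552246), 82.87498474121094) 963 ctr [0.5072 0.0935 0.068 ]
[[0.604187779661204, 0.13310580179882306], [0.6096935772245093, 0.07847268829073195], [0.4129101465198665, 0.054955566240149356], [0.4075214526568287, 0.10810697792234986]]
```

View pics/c.png

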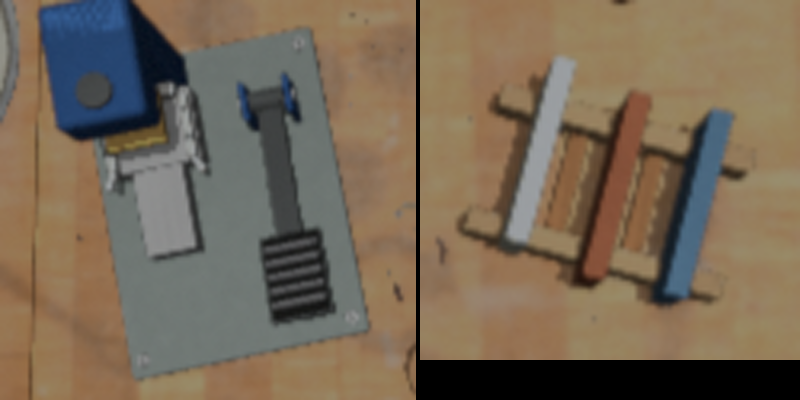

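The crop shows the terracotta tile in the middle slot (crop about (615,187)), the full 130 mm long, between white and blue. It is the blank; the small brown chip and stick lie elsewhere and are too small. Press: bed nose at crop (168,210), tread (295,275), and plate corners (308,28), (368,328), (137,378).

```bash
python3 - <<'E'
from h import *
m=camera_model('top')
C=np.array([onz(m,(110+u/3.2,120+v/3.2),.008)[:2] for u,v in [(308,28),(368,328),(137,378)]])
L=np.array([[.12,-.105],[-.16,-.105],[-.16,.105]])
lc=L-L.mean(0);cc=C-C.mean(0)
th=np.arctan2((lc[:,0]*cc[:,1]-lc[:,1]*cc[:,0]).sum(),(lc*cc).sum())
R=np.array([[np.cos(th),-np.sin(th)],[np.sin(th),np.cos(th)]]);t=C.mean(0)-R@L.mean(0)
print('press yaw',np.degrees(th),'origin',t,'resid',C-(L@R.T+t))
# tread centre crop(295,275) z .079 ; nose near-edge
tr=onz(m,(110+295/3.2,120+275/3.2),.079)[:2];print('tread',tr,(tr-t)@R)
for u,v in [(148,258),(200,250)]:
    n=onz(m,(110+u/3.2,120+v/3.2),.040)[:2];print('nose corner',n,(n-t)@R)
# tile top end corners in right crop (4x)
for n,(p,q) in dict(white=((563,58),(518,240)),blank=((640,93),(594,280)),blue=((722,112),(670,298))).items():
    a,b=[onz(m,(285+(u-420)/4,125+v/4),.068)[:2] for u,v in (p,q)]
    print(n,(a+b)/2,np.degrees(np.arctan2(*(a-b)[::-1])),np.linalg.norm(a-b))
w=camera_model('wrist');s=readout.read_state()
print('wrist cam in tool',s['tcp_rot'].T@(w['pose'][:3,3]-s['position']), s['tcp_rot'].T@w['pose'][:3,:3], w['camera_matrix'][0,0])
S=np.array([.53,-.262,.30])-s['position'];print('shift tool',s['tcp_rot'].T@S*100)
E
```

```text
press yaw 10.952952001198243 origin [0.5408 0.1635] resid [[-0.0037  0.0007]
 [ 0.0012  0.0025]
 [ 0.0025 -0.0032]]
tread [0.4449 0.0843] [-0.1091 -0.0595]
nose corner [0.4666 0.216 ] [-0.0629  0.0657]
nose corner [0.4724 0.1717] [-0.0656  0.0211]
white [ 0.5563 -0.216 ] -15.950065615063902 0.1277906422660929
blank [ 0.5297 -0.2656] -16.284771443396778 0.13047400925028443
blue [ 0.5159 -0.317 ] -18.414257198708725 0.13057821616756177
wrist cam in tool [ 0.0774 -0.0014 -0.1618] [[ 0.0007  0.9586  0.2848]
 [ 1.     -0.0004 -0.0012]
 [-0.001   0.2848 -0.9586]] 301.7491355338213
shift tool [-59.0807 -64.8786  -7.7469]
```

send_rows([
  [[0, 0, 0, -3, -3.3, -2.2, -0.13], [0, 0, 0, -3, -3.3, -2.2, -0.13], [0, 0, 0, -3, -3.3, -2.2, -0.13], [0, 0, 0, -3, -3.3, -2.2, -0.13], [0, 0, 0, -3, -3.3, -2.2, -0.13]],
])

```text
time_s: 1.95
position: [0.3243, 0.3576, 0.3335]
tcp_rot: [[-0.914, 0.406, 0.0], [0.406, 0.914, 0.0], [-0.0, 0.0, -1.0]]
force: [1.2, 1.1, 1.5]
opening: 0.628
```

send_rows([
  [[0, 0, 0, -2.93, -3.23, 0, -0.13], [0, 0, 0, -2.93, -3.23, 0, -0.13], [0, 0, 0, -2.93, -3.23, 0, -0.13], [0, 0, 0, -2.93, -3.23, 0, -0.13], [0, 0, 0, -2.93, -3.23, 0, -0.13]],
])

```text
time_s: 2.45
position: [0.3925, 0.1505, 0.3329]
tcp_rot: [[-0.914, 0.406, 0.001], [0.406, 0.914, 0.0], [-0.001, 0.001, -1.0]]
force: [1.0, 0.2, 0.8]
opening: 0.441
```

send_rows([
  [[0, 0, 0, -2.93, -3.23, 0, -0.13], [0, 0, 0, -2.93, -3.23, 0, -0.13], [0, 0, 0, -2.93, -3.23, 0, -0.13], [0, 0, 0, -2.93, -3.23, 0, -0.13], [0, 0, 0, -2.93, -3.23, 0, -0.13]],
])

```text
time_s: 2.95
position: [0.4606, -0.0568, 0.3328]
tcp_rot: [[-0.913, 0.407, 0.001], [0.407, 0.913, -0.0], [-0.001, 0.0, -1.0]]
force: [0.9, 0.2, -0.1]
opening: 0.435
```

send_rows([
  [[0, 0, 0, -2.93, -3.23, 0.6, -0.13], [0, 0, 0, -2.93, -3.23, 0.6, -0.13], [0, 0, 0, -2.93, -3.23, 0.6, -0.13], [0, 0, 0, -2.93, -3.23, 0.6, -0.13], [0, 0, -7.5, -2.93, -3.23, 0.6, -0.13]],
])

```text
time_s: 3.45
position: [0.5288, -0.2639, 0.3023]
tcp_rot: [[-0.96, 0.281, 0.0], [0.281, 0.96, 0.0], [-0.0, 0.0, -1.0]]
force: [0.9, 0.4, 0.2]
opening: 0.435
```

```bash
python3 - <<'E'
from h import *
s=readout.read_state();im=capture('wrist');m=camera_model('wrist')
for t in ['blank','white_tile','blue_tile']:
    for r in regions_of('wrist',t)[:1]:
        ys,xs=np.nonzero(r['mask']);rc=cv2.minAreaRect(np.c_[xs,ys].astype(np.float32))
        bx=cv2.boxPoints(rc);w=np.array([onz(m,p,.068)[:2] for p in bx])
        print(t,r['p'],rc,len(xs));print(w)
print([ (d['location'],d['p']) for d in spot_in('wrist','blank')])
for p in [(.5297,-.2656,.068),(.5297,-.2656,.03)]: print(proj(m,p))
cv2.imwrite('pics/w1.png',cv2.resize(im,(800,600)))
E
```

```text
blank 0.83 ((258.7620544433594, 253.5447998046875), (16.276914596557617, 32.13860321044922), 48.366458892822266) 393
[[ 0.6661 -0.3301]
 [ 0.6427 -0.2871]
 [ 0.6657 -0.2772]
 [ 0.69   -0.3205]]
white_tile 0.48 ((251.80108642578125, 158.0535125732422), (127.10516357421875, 73.11976623535156), 1.3322198390960693) 2758
[[ 0.5499 -0.3724]
 [ 0.4581 -0.3372]
 [ 0.5068 -0.1822]
 [ 0.6022 -0.206 ]]
blue_tile 0.58 ((213.35305786132812, 161.0043182373047), (96.10549926757812, 16.81625747680664), 88.31531524658203) 1446
[[ 0.4552 -0.3168]
 [ 0.4606 -0.2961]
 [ 0.5853 -0.3322]
 [ 0.5795 -0.355 ]]
[([0.5273, -0.266, 0.0688], 0.89), ([0.6845, -0.2975, 0.026], 0.55)]
[258.3125 157.8341]
[257.9493 152.8622]
```

View pics/w1.png

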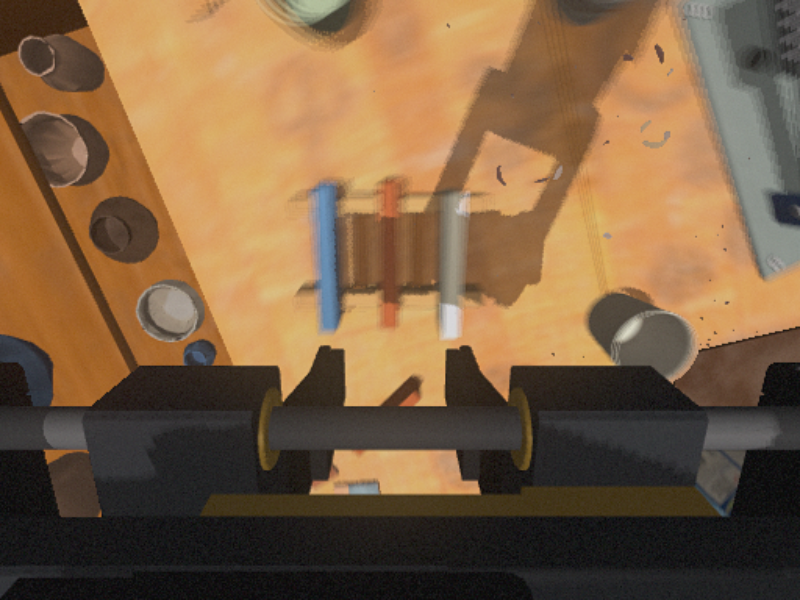

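The wrist view is motion-blurred (the arm was settling): blue at (328,257), blank (390,253), white (452,263), cup (655,340). I'll measure again now that it is still.

```bash
python3 - <<'E'
from h import *
s=readout.read_state();print(s['position'],s['time_s'],np.abs(s['qvel']).max());im=capture('wrist');m=camera_model('wrist')
hsv=cv2.cvtColor(im,cv2.COLOR_BGR2HSV)
for v in (130,150,170,190,200): 
    print(v,im[v,238:264:1].tolist() if v==170 else '')
cv2.imwrite('pics/w2.png',cv2.resize(im[100:220,190:310],(720,720),interpolation=cv2.INTER_NEAREST)[:600])
for p in [(249.6,162.6),(249.6,115),(249.6,210)]: print(onz(m,p,.068))
E
```

```text
[ 0.528  -0.2616  0.3022] 3.7 1.3957197466084652
130 
150 
170 [[67, 100, 139], [67, 102, 142], [68, 103, 146], [71, 104, 145], [60, 101, 143], [63, 100, 143], [59, 93, 136], [45, 61, 98], [45, 70, 121], [47, 70, 119], [48, 70, 117], [49, 70, 119], [44, 67, 114], [50, 73, 120], [46, 70, 116], [46, 69, 118], [41, 65, 115], [47, 67, 111], [47, 68, 109], [62, 102, 146], [59, 99, 144], [63, 100, 145], [63, 103, 146], [69, 106, 147], [68, 103, 150], [64, 102, 143]]
190 
200 
[ 0.5293 -0.2662  0.068 ]
[ 0.4701 -0.2485  0.068 ]
[ 0.5939 -0.2855  0.068 ]
```

View pics/w2.png

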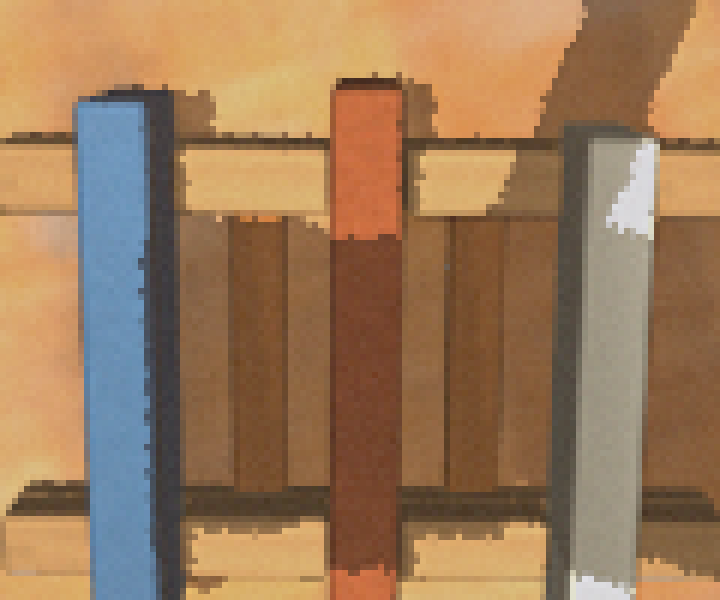

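Sharp view: blank spans crop columns 332–402, parallel to the tool, with its top at about z 0.068. The top camera agrees to 2 mm. Descending and gripping.

send_rows([
  [[0, 0, 0, -0.2, -0.2, 4, -0.13], [0, 0, 0, 0, 0, 4, -0.13], [0, 0, 0, 0, 0, 4, -0.13], [0, 0, 0, 0, 0, 4, -0.13], [0, 0, 0, 0, 0, 3, -0.13]],
])

```text
time_s: 4.25
position: [0.5291, -0.2622, 0.1112]
tcp_rot: [[-0.959, 0.283, -0.001], [0.283, 0.959, 0.001], [0.002, 0.001, -1.0]]
force: [-0.4, -0.1, 0.3]
opening: 0.437
```

send_rows([
  [[0, 0, 0, 0, 0, 2.5, -0.13], [0, 0, 0, 0, 0, 2.5, -0.13], [0, 0, 0, 0, 0, 1.6, -0.13], [0, 0, 0, 0, 0, 0.6, -0.13], [0, 0, 0, 0, 0, 0, -0.13]],
])

```text
time_s: 4.75
position: [0.5298, -0.2633, 0.0406]
tcp_rot: [[-0.959, 0.283, -0.001], [0.283, 0.959, 0.001], [0.001, 0.0, -1.0]]
force: [0.7, 0.1, -0.1]
opening: 0.44
```

send_rows([
  [[0, 0, 0, 0, 0, 0, -0.5], [0, 0, 0, 0, 0, 0, -0.7], [0, 0, 0, 0, 0, 0, -1], [0, 0, 0, 0, 0, 0, -1], [0, 0, 0, 0, 0, 0, -1]],
])

```text
time_s: 5.25
position: [0.5303, -0.2649, 0.0414]
tcp_rot: [[-0.959, 0.284, 0.001], [0.284, 0.959, -0.001], [-0.001, -0.0, -1.0]]
force: [-0.3, 0.3, 4.9]
opening: 0.184
```

send_rows([
  [[0, 0, 0, 0, 0, -2, -1], [0, 0, 0, 0, 0, -3.5, -1], [0, 0, 0, 0, 0, -3.5, -1], [0, 0, 0, 0, 0, -3.5, -1], [0, 0, 0, 0, 0, -1.5, -1]],
])

```text
time_s: 5.75
position: [0.531, -0.2655, 0.1836]
tcp_rot: [[-0.959, 0.284, 0.004], [0.284, 0.959, -0.003], [-0.005, -0.002, -1.0]]
force: [0.2, -0.7, -1.8]
opening: 0.185
```

send_rows([
  [[0, 0, 0, 0.8, 2.6, 0, -1], [0, 0, 0, 1.2, 3.8, 0, -1], [0, 0, 0, 1.2, 3.8, 0, -1], [0, 0, 0, 1.2, 3.8, 0, -1], [0, 0, 0, 0.8, 2.6, 0, -1]],
])

```text
time_s: 6.25
position: [0.5257, -0.0879, 0.18]
tcp_rot: [[-0.959, 0.283, -0.002], [0.283, 0.959, 0.002], [0.003, 0.001, -1.0]]
force: [0.7, 0.4, -2.0]
opening: 0.183
```

send_rows([
  [[7, 0, 0, 0, 0, 0, -1], [7, 0, 0, 0, 0, 0, -1], [7, 0, 0, 0, 0, 0, -1], [7, 0, 0, 0, 0, 0, -1], [7, 0, 0, 0, 0, 0, -1]],
])

```text
time_s: 6.75
position: [0.5274, -0.0902, 0.1808]
tcp_rot: [[-0.959, 0.233, -0.162], [0.284, 0.783, -0.553], [-0.002, -0.577, -0.817]]
force: [0.4, -0.4, -2.6]
opening: 0.182
```

send_rows([
  [[0, 0, 0, 0, 1.4, 2, -1], [0, 0, 0, 0, 1.7, 2.5, -1], [0, 0, 0, 0, 1.7, 2.5, -1], [0, 0, 0, 0, 1.4, 2, -1], [0, 0, 0, 0, 0, 0, -1]],
])

```text
time_s: 7.25
position: [0.5244, -0.091, 0.0678]
tcp_rot: [[-0.959, 0.229, -0.169], [0.285, 0.786, -0.548], [0.007, -0.574, -0.819]]
force: [-1.1, -0.5, -2.0]
opening: 0.179
```

send_rows([
  [[0, 0, 0, 0, 0.9, 1.3, -1], [0, 0, 0, 0, 0.7, 1, -1], [0, 0, 0, 0, 0.4, 0.6, -1], [0, 0, 0, 0, 0.1, 0.15, -1], [0, 0, 0, 0, 0, 0, -1]],
])

```text
time_s: 7.75
position: [0.5269, -0.0918, 0.0343]
tcp_rot: [[-0.959, 0.233, -0.163], [0.284, 0.785, -0.55], [-0.0, -0.574, -0.819]]
force: [-0.2, -0.2, -1.5]
opening: 0.18
```

send_rows([
  [[0, 0, 0, 0, 0.15, 0.2, -1], [0, 0, 0, 0, 0.1, 0.15, -1], [0, 0, 0, 0, 0, 0, -1], [0, 0, 0, 0, 0, 0, -0.5], [0, 0, 0, 0, 0, 0, -0.36]],
])

```text
time_s: 8.25
position: [0.527, -0.0918, 0.0303]
tcp_rot: [[-0.959, 0.233, -0.163], [0.284, 0.785, -0.55], [-0.0, -0.574, -0.819]]
force: [-0.0, 0.6, -0.7]
opening: 0.266
```

send_rows([
  [[0, 0, 0, 0, 0, 0, -0.36], [0, 0, 0, 0, 0, -0.8, -0.36], [0, 0, 0, 0, 0, -1, -0.36], [0, 0, 0, 0, 0, -1.5, -0.36], [0, 0, 0, 0, 0, -2, -0.36]],
])

```text
time_s: 8.75
position: [0.5354, -0.062, 0.0744]
tcp_rot: [[-0.959, 0.232, -0.163], [0.284, 0.785, -0.55], [0.001, -0.574, -0.819]]
force: [-0.1, -0.9, 0.4]
opening: 0.32
```

send_rows([
  [[0, 0, 0, 0, 0, -3, -0.36], [0, 0, 0, 0, 0, -3, 0], [0, 0, 0, 0, 0, -3, 1], [-8, 0, 0, 0, 0, -2, 1], [-8, 0, 0, 0, 0, 0, 1]],
])

```text
time_s: 9.25
position: [0.5567, 0.0015, 0.1672]
tcp_rot: [[-0.961, 0.266, -0.081], [0.278, 0.91, -0.308], [-0.008, -0.319, -0.948]]
force: [-0.2, -0.6, -0.3]
opening: 0.597
```

send_rows([
  [[-8, 0, 0, 0, -3.5, 0, 1], [-8, 0, 0, 0, -3.5, 0, 1], [-3, 0, 0, 0, -2, 0, 1], [0, 0, 0, 0, 0, 0, 1], [0, 0, 0, 0, 0, 0, 1]],
])

```text
time_s: 9.75
position: [0.5289, -0.0848, 0.1834]
tcp_rot: [[-0.959, 0.285, -0.001], [0.285, 0.958, -0.005], [-0.0, -0.005, -1.0]]
force: [-0.3, -0.5, 0.3]
opening: 0.983
```

```bash
python3 - <<'E'
from h import *
im=capture('wrist');m=camera_model('wrist');s=readout.read_state();print(s['position'],s['tcp_rot'],s['time_s'])
hsv=cv2.cvtColor(im,cv2.COLOR_BGR2HSV)
t=capture('top')
o=np.zeros((400,1000,3),np.uint8)
o=np.hstack([cv2.resize(im,(480,360)),cv2.resize(t[90:240,100:245],(320,360))]);cv2.imwrite('pics/d.png',o)
for c in ('wrist','top'):
  for r in regions_of(c,'blank')[:3]:
    ys,xs=np.nonzero(r['mask']);rc=cv2.minAreaRect(np.c_[xs,ys].astype(np.float32))
    mm=m if c=='wrist' else camera_model('top')
    w=np.array([onz(mm,p,.016)[:2] for p in cv2.boxPoints(rc)])
    print(c,r['p'],rc,len(xs),w.mean(0));print(w.tolist())
E
```

```text
[ 0.529  -0.0838  0.183 ] [[-0.959   0.2832 -0.0021]
 [ 0.2833  0.959  -0.0047]
 [ 0.0006 -0.0051 -1.    ]] 9.8
wrist 0.78 ((263.5, 170.0), (112.0, 51.0), 90.0) 5539 [ 0.5327 -0.074 ]
[[0.4634457600734713, -0.0824410736618435], [0.4786843949201849, -0.030686503270715794], [0.6028689532153264, -0.06267079890187205], [0.5859848022389225, -0.12035885889272852]]
wrist 0.41 ((141.80001831054688, 322.4000244140625), (5.366562843322754, 18.782970428466797), 26.56505012512207) 96 [ 0.6812 -0.2818]
[[0.689284316291989, -0.29446114008414837], [0.6678817816420366, -0.27374992140842686], [0.6730710881144442, -0.2691627169558335], [0.6946312440762855, -0.289840307581927]]
top 0.74 ((349.15380859375, 114.23077392578125), (6.656402111053467, 33.282012939453125), 56.3099365234375) 174 [ 0.7037 -0.3251]
[[0.6858142547580675, -0.279587831418161], [0.7381381443299813, -0.3609811066475491], [0.7213817288309448, -0.3704670657887416], [0.6692677395596931, -0.28920829583107066]]
top 0.61 ((258.3269348144531, 237.63461303710938), (8.332049369812012, 20.873977661132812), 15.255120277404785) 145 [ 0.3611 -0.0591]
[[0.3371436015841696, -0.04016298153236266], [0.39144725209533127, -0.05627590396608813], [0.3849621272461429, -0.07816510547315045], [0.33076963074288884, -0.06191933289073288]]
top 0.35 ((352.35296630859375, 176.08824157714844), (8.973817825317383, 50.9324836730957), 14.03624439239502) 440 [ 0.5255 -0.3242]
[[0.45963261415803763, -0.2915001883846462], [0.5981714594271528, -0.333237839760771], [0.5912740513362592, -0.35714483575003414], [0.453029489622311, -0.3150448588756781]]
```

View pics/d.png

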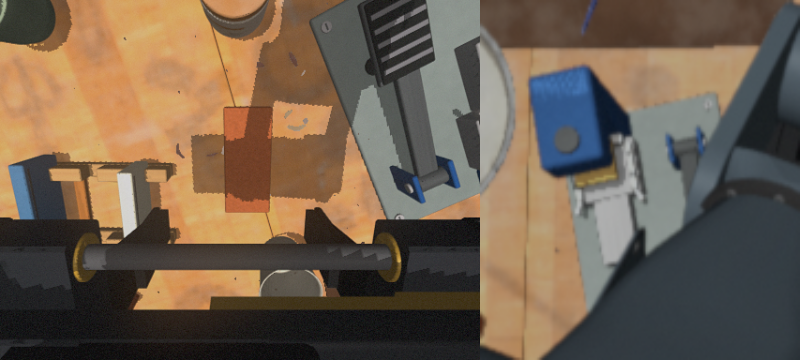

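The blank lies flat on the table (wrist view 224–271 × 106–213), aligned with the tool; rack and cup are untouched. Next I regrasp it across its width near its near end.

send_rows([
  [[0, 0, 0, 1.7, 0.5, 3, 1], [0, 0, 0, 1.7, 0.5, 3.5, 1], [0, 0, 0, 0, 0, 4, 1], [0, 0, 0, 0, 0, 3, 1], [0, 0, 0, 0, 0, 2, 1]],
])

```text
time_s: 10.45
position: [0.4979, -0.0641, 0.025]
tcp_rot: [[-0.96, 0.281, -0.005], [0.281, 0.96, -0.004], [0.004, -0.005, -1.0]]
force: [-0.6, -0.2, -1.2]
opening: 1.0
```

send_rows([
  [[0, 0, 0, 0, 0, 1.2, 1], [0, 0, 0, 0, 0, 0.7, 1], [0, 0, 0, 0, 0, 0.4, 1], [0, 0, 0, 0, 0, 0, 1], [0, 0, 0, 0, 0, 0, 1]],
])

```text
time_s: 10.95
position: [0.4993, -0.0663, 0.005]
tcp_rot: [[-0.959, 0.284, -0.001], [0.284, 0.959, -0.005], [-0.001, -0.005, -1.0]]
force: [0.9, -1.3, 0.5]
opening: 1.002
```

send_rows([
  [[0, 0, 0, 0, 0, 0.15, 0.5], [0, 0, 0, 0, 0, 0, 0.2], [0, 0, 0, 0, 0, 0, -1], [0, 0, 0, 0, 0, 0, -1], [0, 0, 0, 0, 0, 0, -1]],
])

```text
time_s: 11.45
position: [0.4986, -0.0661, 0.003]
tcp_rot: [[-0.959, 0.284, -0.002], [0.284, 0.959, -0.004], [0.001, -0.005, -1.0]]
force: [-0.5, 0.5, 1.7]
opening: 0.639
```

send_rows([
  [[0, 0, 0, 0, 0, -1, -1], [0, 0, 0, 0, 0, -2, -1], [0, 0, 0, 0, 0, -3.5, -1], [0, 0, 0, 0, 0, -4, -1], [0, 0, 0, 0, 0, -4, -1]],
])

```text
time_s: 11.95
position: [0.498, -0.0653, 0.1492]
tcp_rot: [[-0.959, 0.284, -0.004], [0.284, 0.959, -0.004], [0.003, -0.005, -1.0]]
force: [0.7, -1.1, -2.1]
opening: 0.639
```

send_rows([
  [[0, 0, 0, 1.8, 2.5, 0, -1], [0, 0, 0, 2.7, 3.8, 0, -1], [0, 0, 0, 2.8, 4, 0, -1], [0, 0, 0, 2.8, 4, 0, -1], [0, 0, 0, 2.8, 4, 0, -1]],
])

```text
time_s: 12.45
position: [0.426, 0.1479, 0.1474]
tcp_rot: [[-0.959, 0.285, -0.003], [0.285, 0.959, -0.005], [0.001, -0.005, -1.0]]
force: [0.7, 0.2, -2.0]
opening: 0.64
```

send_rows([
  [[0, 0, 0, 2.4, 3.3, 0, -1], [0, 0, -6.9, 0, 0, 0, -1], [0, 0, -6.9, 0, 0, 0, -1], [0, 0, -6.9, 0, 0, 0, -1], [0, 0, -6.8, 0, 0, 0, -1]],
])

```text
time_s: 12.95
position: [0.4129, 0.1852, 0.1472]
tcp_rot: [[-0.98, -0.197, -0.003], [-0.197, 0.98, -0.005], [0.004, -0.004, -1.0]]
force: [0.1, -0.8, -1.8]
opening: 0.638
```

send_rows([
  [[0, 0, 0, 0, 0, 0, -1], [0, 0, 0, 0, 0, 0, -1], [0, 0, 0, 0, 0, 0, -1], [0, 0, 0, 0, 0, 0, -1], [0, 0, 0, 0, 0, 0, -1]],
])

```text
time_s: 13.45
position: [0.4136, 0.1849, 0.1468]
tcp_rot: [[-0.982, -0.19, -0.002], [-0.19, 0.982, -0.005], [0.003, -0.004, -1.0]]
force: [0.6, 0.0, -2.3]
opening: 0.643
```

```bash
python3 - <<'E'
from h import *
im=capture('wrist');m=camera_model('wrist');s=readout.read_state();print(s['position'],s['time_s'])
sd=capture('side')
cv2.imwrite('pics/w3raw.png',im);np.save('w3.npy',m['pose'])
c=sd[150:310,110:310]
cv2.imwrite('pics/e.png',np.hstack([cv2.resize(im,(450,480))[:, :],cv2.resize(c,(350,480))]))
E
```

```text
[0.4136 0.1849 0.1468] 13.5
```

View pics/e.png

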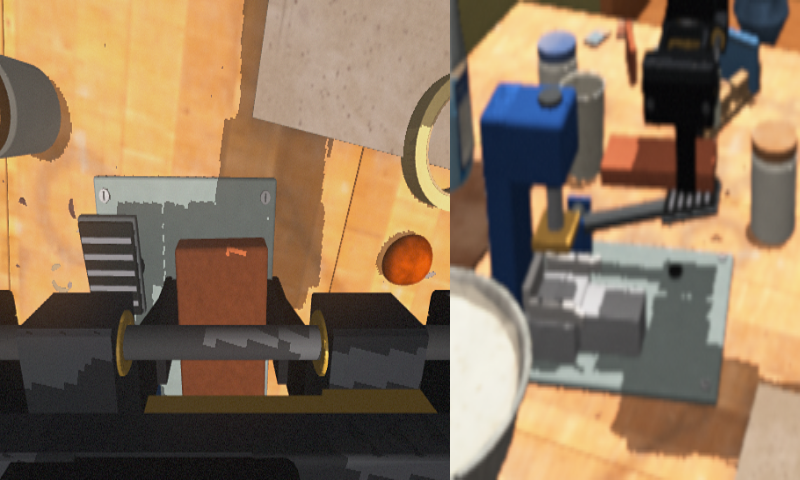

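The side view shows the blank level in the gripper, with the bed empty ahead. The wrist view shows the plate's near corners at (95,178) and (275,178), the tread (110,265), and the blank's near end at (177–267,240). I use these to refine the press pose.

```bash
python3 - <<'E'
from h import *
m=camera_model('wrist');m['pose']=np.load('w3.npy')
f=lambda u,v,z:onz(m,(u*512/450,v*.8),z)[:2]
a,b=f(95,178,.008),f(275,178,.008);print('corners',a,b,np.linalg.norm(a-b),'yaw',np.degrees(np.arctan2(*(b-a)[::-1]))-90)
d=(b-a)/np.linalg.norm(b-a);ex=np.array([d[1],-d[0]]);org=(a+b)/2+.16*ex
print('origin wrist',org,'bed',org+.004*ex+.045*d)
p,q=f(177,241,.159),f(267,239,.159);print('tile near end',p,q,np.linalg.norm(p-q))
s=readout.read_state();R=s['tcp_rot'];mid=(p+q)/2
print('near end rel tool',R.T@np.array([*(mid-s['position'][:2]),0]))
# side-view check: project bed model with both poses on side picture
ms=camera_model('side')
im=cv2.imread('pics/top0.png')
for name,o,yaw in [('top',np.array([.5408,.1635]),10.95),('wrist',org,np.degrees(np.arctan2(ex[1],ex[0])))]:
    y=np.radians(yaw);Rm=np.array([[np.cos(y),-np.sin(y)],[np.sin(y),np.cos(y)]])
    W=lambda x,yy,z:np.array([*(o+Rm@[x,yy]),z])
    bx,by=.004,.045
    print(name,yaw,{n:(proj(ms,W(*c)).round(1),proj(camera_model('top'),W(*c)).round(1)) for n,c in dict(noseL=(bx-.066,by+.022,.04),noseR=(bx-.066,by-.022,.04),plateNL=(-.16,.105,.008),plateNR=(-.16,-.105,.008),headNL=(.019,.08,.196),headNR=(.019,.01,.196)).items()})
sd=capture('side')
cv2.imwrite('pics/f.png',cv2.resize(sd[190:320,130:310],(790,570),interpolation=cv2.INTER_CUBIC))
E
```

```text
corners [0.4041 0.0348] [0.3651 0.2347] 0.20373461696917522 yaw 11.036410725086242
origin wrist [0.5417 0.1654] bed [0.537  0.2103]
tile near end [0.3876 0.1514] [0.3766 0.2034] 0.05315915368902839
near end rel tool [ 0.0324 -0.0014  0.0001]
top 10.95 {'noseL': (array([218.4, 255.1]), array([155.7, 200.4])), 'noseR': (array([222.1, 244.7]), array([171.6, 197. ])), 'plateNL': (array([263. , 281.2]), array([151.6, 239.1])), 'plateNR': (array([271.9, 232.4]), array([225.9, 222.9])), 'headNL': (array([173.9, 187.2]), array([126. , 160.7])), 'headNR': (array([182.9, 174.2]), array([155. , 154.4]))}
wrist 11.036410725086236 {'noseL': (array([217.7, 255.4]), array([155.1, 200.1])), 'noseR': (array([221.5, 245. ]), array([170.9, 196.7])), 'plateNL': (array([262.4, 281.6]), array([151. , 238.8])), 'plateNR': (array([271.3, 232.7]), array([225.3, 222.5])), 'headNL': (array([173.1, 187.5]), array([125.2, 160.4])), 'headNR': (array([182.1, 174.5]), array([154.2, 154.1]))}
```

View pics/f.png

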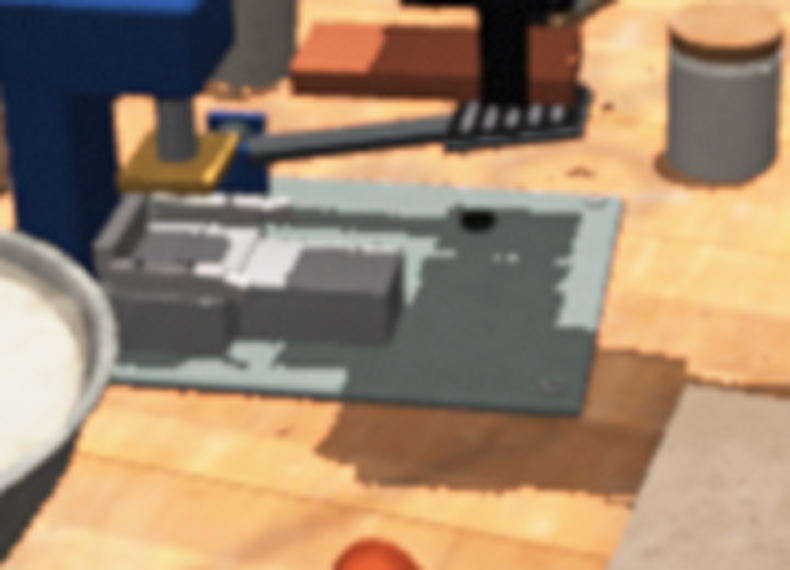

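send_rows([
  [[0, 0, 0, 0, 0, 3, -1], [0, 0, 0, 0, 0, 3.5, -1], [0, 0, 0, 0, 0, 2, -1], [0, 0, 0, 0, 0, 1.2, -1], [0, 0, 0, 0, 0, 0.4, -1]],
])

```text
time_s: 14.1
position: [0.4128, 0.1844, 0.0445]
tcp_rot: [[-0.982, -0.191, -0.005], [-0.191, 0.982, -0.005], [0.006, -0.004, -1.0]]
force: [-0.5, -0.1, -1.3]
opening: 0.637
```

send_rows([
  [[0, 0, 0, 0, 0, 0, -1], [0, 0, 0, -0.8, 0, 0, -1], [0, 0, 0, -1, 0, 0, -1], [0, 0, 0, -1, 0, 0, -1], [0, 0, 0, -0.8, 0, 0, -1]],
])

```text
time_s: 14.6
position: [0.451, 0.1918, 0.0464]
tcp_rot: [[-0.982, -0.191, 0.001], [-0.191, 0.982, -0.004], [0.0, -0.004, -1.0]]
force: [0.5, -0.3, -1.6]
opening: 0.64
```

send_rows([
  [[0, 0, 0, -0.5, 0, 0, -1], [0, 0, 0, -0.7, 0, 0, -1], [0, 0, 0, -0.7, 0, 0, -1], [0, 0, 0, -0.7, 0, 0, -1], [0, 0, 0, -0.4, 0, 0, -1]],
])

```text
time_s: 15.1
position: [0.4792, 0.1973, 0.0456]
tcp_rot: [[-0.982, -0.191, -0.002], [-0.191, 0.982, -0.005], [0.002, -0.004, -1.0]]
force: [-0.1, -0.0, -1.8]
opening: 0.642
```

send_rows([
  [[0, 0, 0, -0.4, 0, 0, -1], [0, 0, 0, -0.4, 0, 0, -1], [0, 0, 0, -0.3, 0, 0, -1], [0, 0, 0, 0, 0, 0, -1], [0, 0, 0, 0, 0, 0, -1]],
])

```text
time_s: 15.6
position: [0.4887, 0.1992, 0.0455]
tcp_rot: [[-0.982, -0.191, -0.003], [-0.191, 0.982, -0.005], [0.004, -0.004, -1.0]]
force: [-0.9, 0.2, -1.8]
opening: 0.638
```

send_rows([
  [[0, 0, 0, -0.3, 0, 0, -1], [0, 0, 0, -0.3, 0, 0, -1], [0, 0, 0, -0.3, 0, 0, -1], [0, 0, 0, -0.2, 0, 0, -1], [0, 0, 0, 0, 0, 0, -1]],
])

```text
time_s: 16.1
position: [0.5004, 0.2014, 0.0456]
tcp_rot: [[-0.982, -0.191, -0.002], [-0.191, 0.982, -0.005], [0.002, -0.004, -1.0]]
force: [0.4, -0.3, -1.6]
opening: 0.641
```

send_rows([
  [[0, 0, 0, 0, 0, 0.1, -1], [0, 0, 0, 0, 0, 0.1, -1], [0, 0, 0, 0, 0, 0.05, -1], [0, 0, 0, 0, 0, 0, -1], [0, 0, 0, 0, 0, 0, -1]],
])

```text
time_s: 16.6
position: [0.4996, 0.2013, 0.0431]
tcp_rot: [[-0.982, -0.191, -0.003], [-0.191, 0.982, -0.005], [0.004, -0.004, -1.0]]
force: [-0.6, -0.2, -0.7]
opening: 0.641
```

send_rows([
  [[0, 0, 0, 0, 0, 0, 0.5], [0, 0, 0, 0, 0, 0, 0.8], [0, 0, 0, 0, 0, 0, 0.8], [0, 0, 0, 0, 0, -1, 0.8], [0, 0, 0, 0, 0, -3, 0.8]],
])

```text
time_s: 17.1
position: [0.498, 0.2011, 0.0819]
tcp_rot: [[-0.982, -0.191, -0.008], [-0.191, 0.982, -0.006], [0.009, -0.004, -1.0]]
force: [0.8, -0.0, 0.5]
opening: 0.894
```

send_rows([
  [[0, 0, 0, 2.5, 0, -1, -1], [0, 0, 0, 3.2, 0, 0, -1], [0, 0, 0, 0.8, 0, 0, -1], [0, 0, 0, 0, 0, 0, -1], [0, 0, 0, 0, 0, 0, -1]],
])

```text
time_s: 17.6
position: [0.4381, 0.1895, 0.0937]
tcp_rot: [[-0.982, -0.191, 0.001], [-0.191, 0.982, -0.004], [0.0, -0.004, -1.0]]
force: [0.4, -0.5, -0.7]
opening: 0.532
```

```bash
python3 - <<'E'
from h import *
im=capture('wrist');sd=capture('side');s=readout.read_state();print(s['position'],s['opening'])
cv2.imwrite('pics/g.png',np.hstack([cv2.resize(im,(400,420)),cv2.resize(sd[170:310,130:280],(400,420),interpolation=cv2.INTER_CUBIC)]))
E
```

```text
[0.4383 0.1894 0.0934] 0.44262115740254365
```

View pics/g.png

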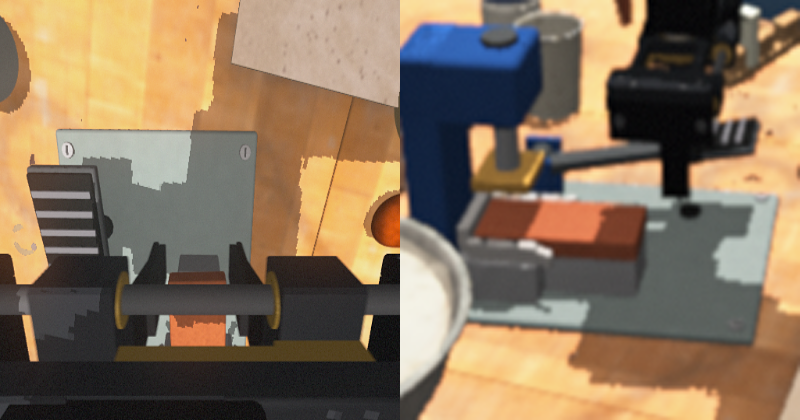

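send_rows([
  [[0, 0, 0, 0, 0, 2, -1], [0, 0, 0, 0, 0, 2, -1], [0, 0, 0, 0, 0, 0.7, -1], [0, 0, 0, -0.6, 0, 0, -1], [0, 0, 0, -0.6, 0, 0, -1]],
])

```text
time_s: 18.2
position: [0.4491, 0.1914, 0.0464]
tcp_rot: [[-0.982, -0.191, -0.001], [-0.191, 0.982, -0.005], [0.002, -0.004, -1.0]]
force: [0.2, 0.0, 0.6]
opening: 0.032
```

send_rows([
  [[0, 0, 0, -0.3, 0, 0, -1], [0, 0, 0, -0.3, 0, 0, -1], [0, 0, 0, -0.2, 0, 0, -1], [0, 0, 0, 0, 0, 0, -1], [0, 0, 0, 0, 0, 0, -1]],
])

```text
time_s: 18.7
position: [0.4555, 0.1928, 0.0464]
tcp_rot: [[-0.982, -0.191, -0.002], [-0.191, 0.982, -0.005], [0.003, -0.004, -1.0]]
force: [-0.7, -0.5, -0.1]
opening: 0.002
```

send_rows([
  [[0, 0, 0, -0.2, 0, 0, -1], [0, 0, 0, -0.1, 0, 0, -1], [0, 0, 0, -0.1, 0, 0, -1], [0, 0, 0, -0.1, 0, 0, -1], [0, 0, 0, 0, 0, 0, -1]],
])

```text
time_s: 19.2
position: [0.4599, 0.1936, 0.0461]
tcp_rot: [[-0.982, -0.191, -0.004], [-0.191, 0.982, -0.005], [0.005, -0.004, -1.0]]
force: [-1.3, -1.3, 1.4]
opening: 0.006
```

send_rows([
  [[0, 0, 0, -0.1, 0, 0, -1], [0, 0, 0, -0.1, 0, 0, -1], [0, 0, 0, -0.1, 0, 0, -1], [0, 0, 0, 0, 0, 0, -1], [0, 0, 0, 0, 0, 0, -1]],
])

```text
time_s: 19.7
position: [0.4615, 0.194, 0.046]
tcp_rot: [[-0.982, -0.191, -0.006], [-0.191, 0.982, -0.005], [0.007, -0.004, -1.0]]
force: [-5.1, -1.4, 3.5]
opening: 0.007
```

send_rows([
  [[0, 0, 0, -0.1, 0, 0, -1], [0, 0, 0, -0.1, 0, 0, -1], [0, 0, 0, -0.1, 0, 0, -1], [0, 0, 0, 0, 0, 0, -1], [0, 0, 0, 0, 0, 0, -1]],
])

```text
time_s: 20.2
position: [0.4616, 0.194, 0.0459]
tcp_rot: [[-0.981, -0.192, -0.012], [-0.191, 0.981, -0.007], [0.013, -0.004, -1.0]]
force: [-8.0, -2.6, 7.4]
opening: -0.0
```

The blank is home: stiff contact, with the TCP not moving under extra push. Now back off and go above the pedal.

send_rows([
  [[0, 0, 0, 1.5, 0, 0, -1], [0, 0, 0, 0.6, 0, -4, -1], [0, 0, 0, 0, 0, -4, -1], [0, 0, 0, 0.7, -3, 0, -1], [0, 0, 0, 0.7, -4, 0, -1]],
])

```text
time_s: 20.7
position: [0.4487, 0.1203, 0.1284]
tcp_rot: [[-0.981, -0.195, 0.007], [-0.195, 0.981, -0.004], [-0.006, -0.005, -1.0]]
force: [0.8, -0.7, -0.2]
opening: 0.006
```

send_rows([
  [[0, 0, 0, 0.6, -3.4, 0, -1], [0, 0, 0, 0, 0, 0, -1], [0, 0, 0, 0, 0, 0, -1], [0, 0, 0, 0, 0, 0, -1], [0, 0, 0, 0, 0, 0, -1]],
])

```text
time_s: 21.2
position: [0.4465, 0.0863, 0.1267]
tcp_rot: [[-0.981, -0.193, -0.002], [-0.193, 0.981, -0.005], [0.003, -0.004, -1.0]]
force: [-0.8, -0.5, 0.6]
opening: 0.007
```

```bash
python3 - <<'E'
from h import *
sd=capture('side');s=readout.read_state();print(s['position'],s['opening'],s['force'])
cv2.imwrite('pics/i.png',cv2.resize(sd[170:300,140:300],(800,600),interpolation=cv2.INTER_CUBIC))
m=camera_model('side');o=np.array([.5412,.1645]);y=np.radians(11);R=np.array([[np.cos(y),-np.sin(y)],[np.sin(y),np.cos(y)]])
for n,c in dict(tileNL=(.004-.065,.073,.056),tileNR=(.004-.065,.017,.056),noseL=(-.062,.067,.04),pad=(-.11,-.06,.079)).items():
    q=proj(m,np.array([*(o+R@c[:2]),c[2]]));print(n,((q-[140,170])*[5,600/130]).round())
E
```

```text
[0.4463 0.0863 0.1267] 0.005718913044727345 [0.3937 0.0578 0.3866]
tileNL [384. 369.]
tileNR [408. 309.]
noseL [390. 394.]
pad [542. 200.]
```

View pics/i.png

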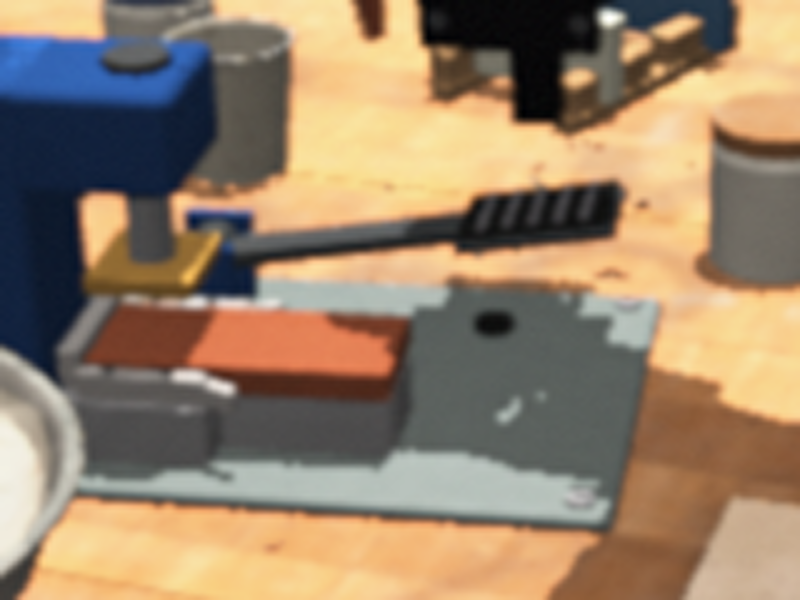

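The blank lies flat between the guides with its far end at the stop; its near top corner is at (391,378), level with the nose end, as predicted for home. Tread centre is at (545,213), below the gripper. Pressing the pedal.

send_rows([
  [[0, 0, 0, 0, 0, 2, -1], [0, 0, 0, 0, 0, 1.8, -1], [0, 0, 0, 0, 0, 0.8, -1], [0, 0, 0, 0, 0, 0.5, -1], [0, 0, 0, 0, 0, 0.5, -1]],
])

```text
time_s: 21.75
position: [0.4459, 0.0854, 0.0707]
tcp_rot: [[-0.981, -0.192, -0.003], [-0.192, 0.981, -0.005], [0.004, -0.004, -1.0]]
force: [-0.8, 1.5, 2.3]
opening: 0.007
```

send_rows([
  [[0, 0, 0, 0, 0, 0.6, -1], [0, 0, 0, 0, 0, 0.6, -1], [0, 0, 0, 0, 0, 0.6, -1], [0, 0, 0, 0, 0, 0.5, -1], [0, 0, 0, 0, 0, 0.5, -1]],
])

```text
time_s: 22.25
position: [0.4449, 0.085, 0.0424]
tcp_rot: [[-0.982, -0.191, -0.004], [-0.191, 0.982, -0.004], [0.005, -0.004, -1.0]]
force: [-3.9, 1.0, 6.9]
opening: 0.006
```

send_rows([
  [[0, 0, 0, 0, 0, 0.3, -1], [0, 0, 0, 0, 0, 0.3, -1], [0, 0, 0, 0, 0, 0.2, -1], [0, 0, 0, 0, 0, 0.2, -1], [0, 0, 0, 0, 0, 0.1, -1]],
])

```text
time_s: 22.75
position: [0.4453, 0.0851, 0.0334]
tcp_rot: [[-0.982, -0.191, -0.002], [-0.191, 0.982, -0.005], [0.003, -0.004, -1.0]]
force: [-6.3, 1.2, 33.5]
opening: 0.006
```

send_rows([
  [[0, 0, 0, 0, 0, -0.1, -1], [0, 0, 0, 0, 0, 0, -1], [0, 0, 0, 0, 0, 0, -1], [0, 0, 0, 0, 0, 0, -1], [0, 0, 0, 0, 0, 0, -1]],
])

```text
time_s: 23.25
position: [0.4453, 0.0851, 0.0342]
tcp_rot: [[-0.982, -0.191, -0.002], [-0.191, 0.982, -0.005], [0.003, -0.004, -1.0]]
force: [-4.9, 1.0, 22.2]
opening: 0.003
```

send_rows([
  [[0, 0, 0, 0, 0, 0, -1], [0, 0, 0, 0, 0, 0, -1], [0, 0, 0, 0, 0, 0, -1], [0, 0, 0, 0, 0, 0, -1], [0, 0, 0, 0, 0, 0, -1]],
])

```text
time_s: 23.75
position: [0.4453, 0.0851, 0.0342]
tcp_rot: [[-0.982, -0.191, -0.002], [-0.191, 0.982, -0.005], [0.003, -0.004, -1.0]]
force: [-4.5, -0.0, 21.0]
opening: 0.002
```

```bash
python3 - <<'E'
from h import *
cv2.imwrite('pics/hold.png',capture('side'));s=readout.read_state();print(s['time_s'],s['position'],s['force'])
E
```

```text
23.8 [0.4453 0.0851 0.0341] [-5.7907  0.8885 21.8525]
```

send_rows([
  [[0, 0, 0, 0, 0, -0.3, -1], [0, 0, 0, 0, 0, -0.6, -1], [0, 0, 0, 0, 0, -0.8, -1], [0, 0, 0, 0, 0, -1, -1], [0, 0, 0, 0, 0, -1.2, -1]],
])

```text
time_s: 24.3
position: [0.447, 0.0851, 0.072]
tcp_rot: [[-0.982, -0.19, -0.001], [-0.19, 0.982, -0.004], [0.001, -0.004, -1.0]]
force: [0.5, 1.1, 0.3]
opening: 0.003
```

send_rows([
  [[0, 0, 0, 0, 0, -1.5, -1], [0, 0, 0, 0, 0, -3, -1], [0, 0, 0, 0, 0, -4, -1], [0, 0, 0, 0, 0, -4, -1], [0, 0, 0, 0, 0, -4, -1]],
])

```text
time_s: 24.8
position: [0.4477, 0.0856, 0.2387]
tcp_rot: [[-0.982, -0.191, 0.001], [-0.191, 0.982, -0.005], [-0.0, -0.005, -1.0]]
force: [0.9, 0.5, 0.7]
opening: 0.006
```

```bash
python3 - <<'E'
from h import *
f=capture('side');t=capture('top');s=readout.read_state();print(s['time_s'],s['position'],s['force'])
h=cv2.imread('pics/hold.png')
c=lambda i:cv2.resize(i[160:300,110:310],(400,280),interpolation=cv2.INTER_CUBIC)
cv2.imwrite('pics/j.png',np.vstack([np.hstack([c(h),c(f)]),np.hstack([cv2.resize(f,(400,300)),cv2.resize(t,(400,300))])]))
E
```

```text
24.9 [0.4517 0.0856 0.2421] [ 1.4479 -0.2749 -0.176 ]
```

View pics/j.png

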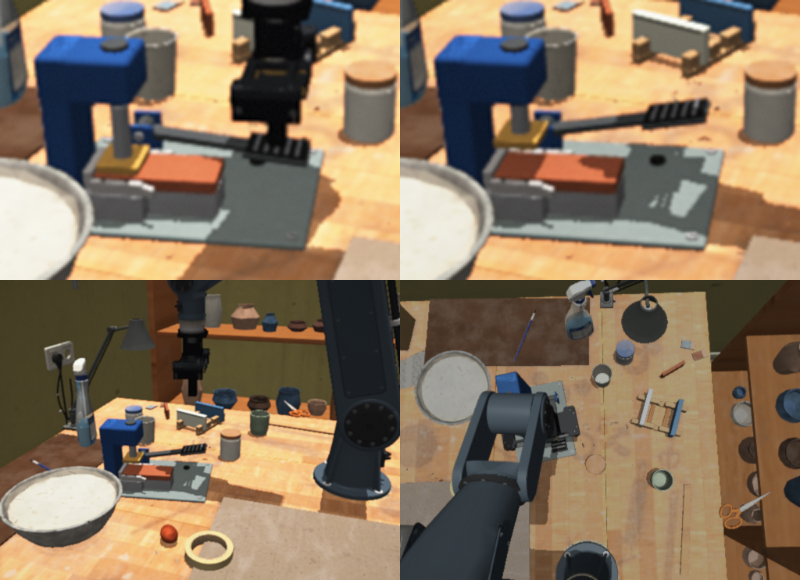

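During the hold the ram was down on the blank and the tread low. Now the pedal is back up, the blank is home in the bed, and the bystanders and other tiles are in place. The gripper is clear, so I hand in.

send_rows([
  [[0, 0, 0, 0, 0, 0, -1], [0, 0, 0, 0, 0, 0, -1], [0, 0, 0, 0, 0, 0, -1], [0, 0, 0, 0, 0, 0, -1], [0, 0, 0, 0, 0, 0, -1]],
])

```text
time_s: 25.4
position: [0.4461, 0.0858, 0.2358]
tcp_rot: [[-0.982, -0.191, -0.004], [-0.191, 0.982, -0.005], [0.005, -0.004, -1.0]]
force: [-0.1, 0.1, 0.1]
opening: 0.003
```

```bash
python3 -c "
from rig import bot; print(bot.hand_in())"
```

```text
the job is handed in; nothing more can be done
None
```

The blank is lying flat in the press bed against the back stop, the pedal has been worked, and the job is handed in at about 25 s.

- **Placing:** I took the blank from the middle slot, laid it flat on the table and regrasped it across its width. I then slid it between the guides and pushed it home until it would move no further (about 8 N).
- **Pedal:** I pushed it to its stop and held it there for just over a second. The fingers were at about 34 mm height and the force was 21–33 N. It then came back up when I lifted off.
- **Last pictures:** The blank was in the bed, the pedal up and the gripper clear. The white and blue tiles, the cup, the jar and the beaker were where they had been.
- **Disagreement:** Some press points in the side view were 2–3 pixels off my computed position. I put this down to calibration and reading error, and the blank still fitted between the guides without trouble.

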